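# Sweep the spent vial caps off the worktop into the waste bin

## Robot

A 7-joint arm with a two-finger parallel gripper is mounted at the origin on the work surface. World frame = base frame: x ahead of the robot, y to its left, z up, the work surface at z = 0. Lengths are in m, angles in rad, forces in N, time in s.
With the tool pointing down it reaches from about 0.4 to 0.85 m from the base axis. Payload 10.4 kg.
Tool frame: the origin (TCP) lies on the centre line of the jaws, within the pads' length; the fingertips stand r.tip_extent ahead of it and the grasp point (between the pads) lies 3 mm ahead of it (r.tip_extent is the distance from the TCP to the fingertips, in m); z points along the fingers, y is the direction in which the jaws open and shut (so a half turn about z gives the same grasp; the last joint's range is limited). The gripper opens to 87 mm and grips with 3 to 60 N. Pads are 19 mm wide; open, the fingers measure 117 mm over their backs; the gripper's body (75 mm by 190 mm) begins 51 mm behind the grasp point.
Start: joints at [1.285, 0.332, -0.065, 1.46, 0.022, 1.35, -0.088], TCP at [0.162, -0.604, 0.224] pointing down, gripper open.
Joint ranges: [-2.6, 2.6], [-0.5, 2.12], [-1.47, 1.34], [0.16, 2.42], [-1.27, 4.41], [0.06, 2.06], [-2.6, 2.6]. Speed limits (rad/s): [2.22, 2.22, 2.79, 2.79, 3.14, 3.14, 3.14].

## Interface

Orientations are given as a unit quaternion [x, y, z, w].
In Python, from bench import r gives the robot as it stands. The module is installed in compiled form; this text tells all that it offers.
- The arm moves only by the shell command python3 -m jog 'ROWS' [FORCE]. ROWS is JSON, a list of rows, each a list of 5 numbers: the shift along the tool's x, y, z in cm, then the turn about the tool's z in rad, then the closure, from 0 (fully open) to 1 (shut). A call has exactly 10 rows; each row shifts and turns the pose as measured when the row begins, along the tool's axes as they then stand; what a row does not reach is not made up. A row lasts 1/10 s, in which the tool goes at most 50 mm and 8.59 degrees, less where a joint would pass 70% of its speed; a pose out of reach is approached as far as the arm can. A call with a gripper value outside its range is refused whole. The fingers move at their own pace and stop on an object; FORCE is the grip in N (left out, the last holds). Time passes only in rows, so rows that do not move let the fingers close, or fill a call up. It gives the time, the measured TCP pose, the force and the opening at its end, in the units of the state.
- r.read_state(): the state, without advancing time (a new reading comes with each control period).
- r.camera(name): name is "scene" or "top"; returns a dict with "pixels" (384x512x3 uint8, red, green, blue), "fx", "fy", "cx", "cy" (pixels), "camera_from_world" (4x4, takes a point from world to camera coordinates). Camera axes: x right, y up, looking along -z (the intrinsics and any distortion apply to the point x, -y, -z); pixel columns grow to the right and rows downward; lengths in m; the calibration is good to about 2 mm. A picture is of the moment at which its call begins. There is no depth.
- r.close_job(): hands the job in, once; it reports no verdict.
The state is a dict: "time": time; "joint_positions": joint angles; "joint_vel": joint speeds; "joint_torque": joint torques, N m; "ee_pos": TCP position; "eef_rot": TCP orientation; "ft_force": force on the tool from outside, world axes, zero at the start; "torque": the same for the moment, N m; "width": finger opening in m.
Only numpy, scipy, OpenCV 4.12 (cv2) and the standard library are available. Lean on these libraries where they do the work, as an engineer would, in place of code of your own. Each camera call takes 0.05 s, during which the arm holds its last target. There are 200 camera calls.

## Task

Clear up after a round of injections: sweep all four spent vial caps with the fingertips across the worktop and over its edge into the waste bin that hangs there. Only push the caps along the surface, do not pick them up or let any fall on the floor, and leave the two full vials, the carton and the pump bottle standing where they are.

Things in the scene. Friction and masses are not known exactly. Their poses are not given: they have to be found in the camera images.
- cap0: Loose spent flip-off cap of a vaccine vial: a flat teal plastic disc, 22 mm across, 8 mm high, 10 g, lying on the worktop. Origin: centre of its underside, z up as it lies at the start (it may turn over when it falls).
- cap1: Loose spent flip-off cap of a vaccine vial: a flat teal plastic disc, 22 mm across, 8 mm high, 10 g, lying on the worktop. Origin: centre of its underside, z up as it lies at the start (it may turn over when it falls).
- cap2: Loose spent flip-off cap of a vaccine vial: a flat teal plastic disc, 22 mm across, 8 mm high, 10 g, lying on the worktop. Origin: centre of its underside, z up as it lies at the start (it may turn over when it falls).
- cap3: Loose spent flip-off cap of a vaccine vial: a flat teal plastic disc, 22 mm across, 8 mm high, 10 g, lying on the worktop. Origin: centre of its underside, z up as it lies at the start (it may turn over when it falls).
- vial0: Full, unopened vaccine vial standing upright among the spent caps: clear glass, 24 mm across, 50 mm high, 24 g, with an aluminium collar and the same teal cap still on its top, so from straight above it looks like a spent cap but stands 50 mm tall. Origin: centre of its underside, z up. To be left standing where it is.
- vial1: Full, unopened vaccine vial standing upright among the spent caps: clear glass, 24 mm across, 50 mm high, 24 g, with an aluminium collar and the same teal cap still on its top, so from straight above it looks like a spent cap but stands 50 mm tall. Origin: centre of its underside, z up. To be left standing where it is.
- carton: Bystander: opened white carton of vials, 60 x 136 mm, 42 mm high, its raised lid up to about 105 mm and 50 mm from the origin along its -x, its two end flaps reaching 80 mm to either side along y. 280 g. Origin: centre of its underside.
- handrub: Bystander: clear pump bottle of hand rub, 70 mm across, 195 mm high, 500 g. Origin: centre of its underside.
- bin: Light grey waste bin hung from the rail along the far edge of the worktop, outside it, open upwards, rim 5 mm below the worktop: 260 mm along y (252 inside), 170 mm along x (162 inside), 130 mm deep. Fixed during the job, at another place along the edge each time. Origin: centre of its underside, axes as the world's. A lip as wide as the bin slopes at 45 degrees from the worktop's edge down into it.
- bin_mouth (a point): Middle of the stretch of worktop edge that the bin serves, at worktop height (z = 0). The straight far edge of the white worktop lies at this x and runs along y. The bin takes what goes over the edge up to 126 mm to either side of this point along y and up to 185 mm beyond it along +x. Anywhere else along the edge a cap falls to the floor.

How it is judged:
At the end, for the whole second after the job is handed in: All four spent caps lie at rest (below 0.05 m/s) inside the waste bin, below its rim; the two full vials, the carton and the pump bottle stand upright (within 0.15 rad) and within 15 mm of where they started (x of cap0 in the frame of bin between -0.083 and 0.083 m and y of cap0 in the frame of bin between -0.128 and 0.128 m and z of cap0 in the frame of bin between 0 and 0.11 m and linear speed of each of cap0, cap1, cap2, cap3 below 0.05 m/s and x of cap1 in the frame of bin between -0.083 and 0.083 m and y of cap1 in the frame of bin between -0.128 and 0.128 m and z of cap1 in the frame of bin between 0 and 0.11 m and x of cap2 in the frame of bin between -0.083 and 0.083 m and y of cap2 in the frame of bin between -0.128 and 0.128 m and z of cap2 in the frame of bin between 0 and 0.11 m and x of cap3 in the frame of bin between -0.083 and 0.083 m and y of cap3 in the frame of bin between -0.128 and 0.128 m and z of cap3 in the frame of bin between 0 and 0.11 m and distance of each of vial0, vial1, carton, handrub from where it was at the start of the episode below 0.015 m and angle between each of vial0, vial1, carton, handrub's own z axis and vertical below 0.15 rad); the robot touches nothing.
It fails at once if a spent cap is picked up or carried: raised more than 15 mm above the worktop (height (world z) of any of cap0, cap1, cap2, cap3 above 0.015 m).
It fails at once if a spent cap falls past the bin towards the floor (height (world z) of any of cap0, cap1, cap2, cap3 below -0.15 m).
It fails at once if a full vial, the carton or the pump bottle is shifted by more than 15 mm, tipped or picked up (distance of any of vial0, vial1, carton, handrub from where it was at the start of the episode above 0.015 m or angle between any of vial0, vial1, carton, handrub's own z axis and vertical above 0.25 rad).
It also fails if it takes over 64 s, if anything falls off the work surface, if the arm or the gripper's body presses on something with over 40 N, if the wrist force passes 120 N, or if a joint passes its speed limit or range.

## Working session

There is one attempt and no reset: what is moved stays moved. The work goes in short steps, Python scripts to look and compute and a shell command to move; the robot and the scene stay as the last step left them, time stands still between calls to the robot, and variables do not carry over. Pictures are saved under pics/ and viewed, about 8 in all and at most 12, crops included, and the job is handed in when it is done.

```bash
mkdir -p pics; python3 - <<'E'
from bench import r
import cv2,numpy as np
s=r.read_state();print(s,r.tip_extent)
for n in("top","scene"):
    c=r.camera(n);cv2.imwrite(f"pics/{n}0.png",cv2.resize(c["pixels"][...,::-1],(800,600),interpolation=cv2.INTER_CUBIC))
    print(n,c["fx"],c["fy"],c["cx"],c["cy"],np.round(c["camera_from_world"],4).tolist(),[k for k in c])
E
```

```text
{'time': 0.0, 'joint_positions': array([ 1.28540686,  0.33287658, -0.06469133,  1.46096181,  0.02159288,
        1.34992494, -0.08851941]), 'joint_vel': array([ 0.00036324, -0.00055848, -0.00062393,  0.0016251 , -0.00111409,
        0.00019013, -0.00188762]), 'joint_torque': array([ 2.80996210e-04, -6.23247743e+01,  2.51311617e-02, -3.89902854e+01,
       -6.11961912e-02,  3.94939038e-02,  1.33334102e-04]), 'ee_pos': array([ 0.16224453, -0.60315468,  0.22294121]), 'eef_rot': array([ 9.91380362e-01,  1.31013106e-01, -1.29395518e-04, -7.26311695e-04]), 'ft_force': array([ 0.17005034, -0.09830686,  0.00675833]), 'torque': array([ 0.02003599, -0.01095762,  0.03277053]), 'width': 0.08695716191007383} 0.022
top 411.76933733764906 411.76933733764906 252.9541489809943 198.157061508751 [[0.0015, -0.9996, -0.027, 0.0112], [0.9956, -0.001, 0.0932, -0.5875], [-0.0932, -0.027, 0.9953, -1.1071], [0.0, 0.0, 0.0, 1.0]] ['pixels', 'fx', 'fy', 'cx', 'cy', 'camera_from_world']
scene 420.55427609079794 420.55427609079794 260.28658946385934 186.8945273109627 [[0.8788, 0.4769, -0.0188, -0.5119], [-0.2426, 0.4803, 0.8429, 0.161], [0.411, -0.7361, 0.5378, -1.298], [0.0, 0.0, 0.0, 1.0]] ['pixels', 'fx', 'fy', 'cx', 'cy', 'camera_from_world']
```

View pics/top0.png

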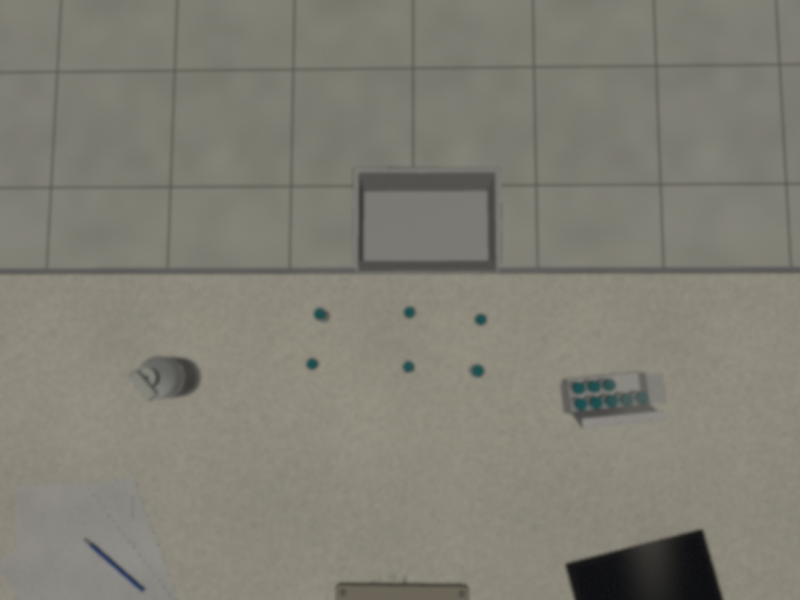

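View pics/scene0.png

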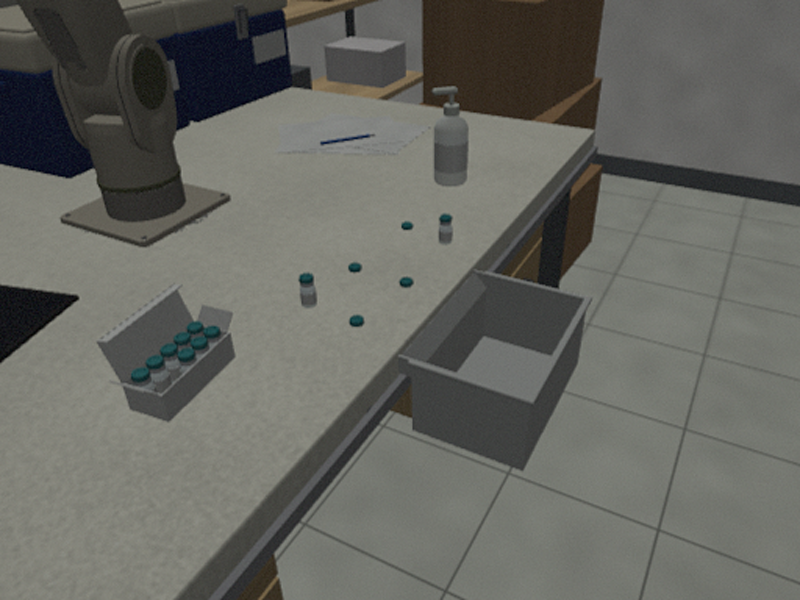

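The top view (800x600 scale) shows caps at (312,364), (409,312), (408,367) and (480,319). The vials, identified from the scene view, are at (320,314) and (477,370). The bin mouth runs from about u 358 to 496 at v≈271. I'll compute positions from the centroids and cross-check them with the scene camera.

```bash
cat > h.py <<'E'
from bench import r
import cv2,numpy as np
def back(c,u,v,z):
    T=c["camera_from_world"];R=T[:3,:3];o=-R.T@T[:3,3]
    d=R.T@np.array([(u-c["cx"])/c["fx"],-(v-c["cy"])/c["fy"],-1]);return o+d*(z-o[2])/d[2]
def teal(c):
    h=cv2.cvtColor(c["pixels"],cv2.COLOR_RGB2HSV);m=cv2.inRange(h,(80,90,30),(100,255,255))
    n,_,st,ce=cv2.connectedComponentsWithStats(m);return [(ce[i],st[i,4]) for i in range(1,n) if st[i,4]>5]
def show(name):
    c=r.camera(name)
    for p,a in teal(c):
        print(name,np.round(p,1),a,"z=.006",np.round(back(c,*p,.006)[:2],4),"z=.05",np.round(back(c,*p,.05)[:2],4))
    return c
E
python3 - <<'E'
from h import *
c=show("top");s=show("scene")
k=.64
for n,u,v,z in[("edge",427,271,0),("edgeL",100,271,0),("binL in",359,268,-.005),("binR in",494,268,-.005),("binL farout",356,170,-.005),("binR farout",498,170,-.005),("handrub base",175,377,0)]:
    print(n,np.round(back(c,u*k,v*k,z),4))
for n,u,v,z in[("edge",395,375,0),("edge",250,555,0),("edge",590,150,0),("binR lip",403,362,0),("binL lip",478,271,0)]: print("scene",n,np.round(back(s,u*k,v*k,z),4))
p=c["pixels"][160:260,190:330,::-1];cv2.imwrite("pics/crop.png",cv2.resize(p,(798,570),interpolation=cv2.INTER_CUBIC))
E
```

```text
top [204.4 200.5] 23 z=.006 [0.583  0.1487] z=.05 [0.5791 0.1423]
top [261.6 199.5] 17 z=.006 [ 0.5858 -0.0125] z=.05 [ 0.5818 -0.0127]
top [307.1 204. ] 20 z=.006 [ 0.5728 -0.1395] z=.05 [ 0.5693 -0.1349]
top [199.2 232.5] 18 z=.006 [0.4932 0.1621] z=.05 [0.4928 0.1552]
top [261.  234.4] 17 z=.006 [ 0.4883 -0.0106] z=.05 [ 0.488  -0.0109]
top [305.5 237. ] 26 z=.006 [ 0.4811 -0.134 ] z=.05 [ 0.4812 -0.1297]
top [379.8 247. ] 29 z=.006 [ 0.454  -0.3378] z=.05 [ 0.4551 -0.3256]
top [388.5 246.3] 14 z=.006 [ 0.456  -0.3616] z=.05 [ 0.457  -0.3485]
top [370.  247.9] 29 z=.006 [ 0.4514 -0.3109] z=.05 [ 0.4526 -0.2998]
top [381.  257.3] 34 z=.006 [ 0.426  -0.3403] z=.05 [ 0.4281 -0.3281]
top [390.5 256.4] 24 z=.006 [ 0.4285 -0.3664] z=.05 [ 0.4305 -0.3531]
top [371.3 258.4] 32 z=.006 [ 0.4229 -0.3139] z=.05 [ 0.4251 -0.3026]
scene [284.6 139.5] 25 z=.006 [0.545  0.2188] z=.05 [0.5835 0.1377]
scene [259.6 144.2] 25 z=.006 [0.4939 0.1596] z=.05 [0.5364 0.0833]
scene [226.4 170.9] 33 z=.006 [ 0.49   -0.0125] z=.05 [ 0.5328 -0.075 ]
scene [195.4 177.9] 42 z=.006 [ 0.4386 -0.0769] z=.05 [ 0.4856 -0.1342]
scene [259.4 180. ] 36 z=.006 [ 0.5875 -0.0135] z=.05 [ 0.6225 -0.0758]
scene [227.6 205.1] 46 z=.006 [ 0.5749 -0.1413] z=.05 [ 0.6109 -0.1934]
scene [113.5 223.1] 587 z=.006 [ 0.3913 -0.3102] z=.05 [ 0.4421 -0.3488]
edge [ 0.6604 -0.0454  0.    ]
edgeL [0.662  0.5556 0.    ]
binL in [ 0.667   0.0786 -0.005 ]
binR in [ 0.6664 -0.1673 -0.005 ]
binL farout [ 0.8508  0.0854 -0.005 ]
binR farout [ 0.8489 -0.1769 -0.005 ]
handrub base [0.4683 0.4098 0.    ]
scene edge [ 0.6824 -0.2161  0.    ]
scene edge [ 0.69   -0.5156  0.    ]
scene edge [0.688  0.7016 0.    ]
scene binR lip [ 0.6787 -0.1876  0.    ]
scene binL lip [0.6738 0.077  0.    ]
```

View pics/crop.png

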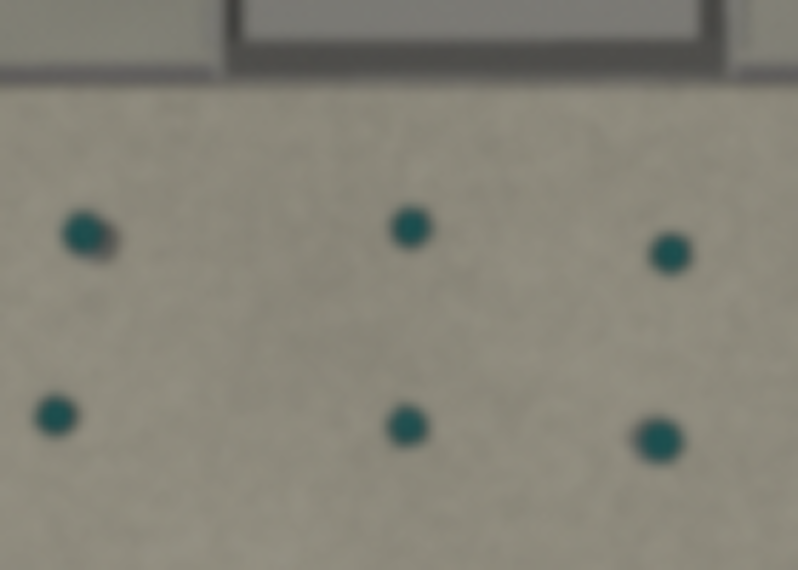

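```bash
python3 -m jog '[[0,0,0,-0.131,0.82],[0,0,0,-0.131,0.82],[0,0,0,-0.131,0.82],[0,0,0,-0.131,0.82],[0,0,0,-0.131,0.82],[0,0,0,-0.131,0.82],[0,0,0,-0.131,0.82],[0,0,0,-0.131,0.82],[0,0,0,-0.131,0.82],[0,0,0,-0.131,0.82]]' 10
```

```text
time: 1.2
ee_pos: [0.162, -0.602, 0.2207]
eef_rot: [0.688, 0.726, 0.001, -0.002]
ft_force: [-0.5, -0.0, -0.5]
width: 0.0181
```

```bash
python3 -m jog '[[1,4.5,0,0.027,0.82],[2,4.5,0,0.027,0.82],[2,4.5,0,0,0.82],[2,4.5,0,0,0.82],[2,4.5,0,0,0.82],[3,4,0,0,0.82],[4,3,0,0,0.82],[4.5,2,0,0,0.82],[4.5,1,0,0,0.82],[4.5,0,0,0,0.82]]' && python3 -m jog '[[4.5,0,0,0,0.82],[4.5,0,0,0,0.82],[4.5,0,0,0,0.82],[4.5,0,0,0,0.82],[4.5,0,0,0,0.82],[4.5,0,0,0,0.82],[4.5,0,0,0,0.82],[4.5,0,0,0,0.82],[4.5,0,0,0,0.82],[0,0,0,0,0.82]]'
```

```text
time: 2.2
ee_pos: [0.4893, -0.3019, 0.2162]
eef_rot: [0.71, 0.704, 0.001, -0.005]
ft_force: [1.6, -0.2, -0.2]
width: 0.0159
time: 3.2
ee_pos: [0.4887, 0.1267, 0.2196]
eef_rot: [0.707, 0.707, 0.001, -0.004]
ft_force: [0.7, -0.3, 0.5]
width: 0.0159
```

```bash
python3 -m jog '[[3.5,0.4,0,0,0.82],[3.5,0,0,0,0.82],[0,0,3,0,0.82],[0,0,3.5,0,0.82],[0,0,3.5,0,0.82],[0,0,3.5,0,0.82],[0,0,2,0,0.82],[0,0,1,0,0.82],[0,0,0,0,0.82],[0,0,0,0,0.82]]'
```

```text
time: 4.2
ee_pos: [0.4932, 0.2008, 0.0502]
eef_rot: [0.707, 0.707, 0.002, -0.003]
ft_force: [0.4, 0.2, 0.7]
width: 0.0156
```

```bash
python3 -m jog '[[0,0,1.5,0,0.82],[0,0,0.8,0,0.82],[0,0,0.2,0,0.82],[0,0,0,0,0.82],[-0.5,0,0,0,0.82],[-0.5,0,0,0,0.82],[-0.5,0,0,0,0.82],[-1,0,0,0,0.82],[-1,0,0,0,0.82],[-1,0,0,0,0.82]]'; python3 -c "
from h import *
show('top')" | head -6
```

```text
time: 5.2
ee_pos: [0.4956, 0.1535, 0.0264]
eef_rot: [0.707, 0.707, 0.004, -0.002]
ft_force: [-0.3, 0.3, -0.4]
width: 0.0157
top [261.5 199.5] 16 z=.006 [ 0.5857 -0.0121] z=.05 [ 0.5817 -0.0123]
top [307.1 204. ] 20 z=.006 [ 0.5728 -0.1395] z=.05 [ 0.5693 -0.1349]
top [261.  234.4] 17 z=.006 [ 0.4883 -0.0106] z=.05 [ 0.488  -0.0109]
top [305.5 237. ] 26 z=.006 [ 0.4811 -0.134 ] z=.05 [ 0.4812 -0.1297]
top [379.6 246.9] 27 z=.006 [ 0.4542 -0.3373] z=.05 [ 0.4553 -0.3251]
top [388.6 246.4] 15 z=.006 [ 0.4557 -0.3619] z=.05 [ 0.4567 -0.3488]
```

```bash
python3 -m jog '[[-1,-0.05,0.1,0,0.82],[-1,-0.05,0.05,0,0.82],[-1,-0.05,0,0,0.82],[-1,-0.05,0,0,0.82],[-1,-0.05,0,0,0.82],[-1,-0.05,0,0,0.82],[-1,-0.05,0,0,0.82],[-1,-0.05,0,0,0.82],[-0.8,0,0,0,0.82],[-0.4,0,0,0,0.82]]'; python3 -c "
from h import *
c=show('scene');cv2.imwrite('pics/s1.png',c['pixels'][100:260,130:330,::-1].repeat(4,0).repeat(4,1)[:600])"
```

```text
time: 6.25
ee_pos: [0.4912, 0.0502, 0.0238]
eef_rot: [0.708, 0.706, 0.004, -0.001]
ft_force: [-0.3, -0.2, 0.9]
width: 0.016
scene [284.6 139.4] 26 z=.006 [0.5447 0.2193] z=.05 [0.5831 0.1382]
scene [259.8 144.2] 25 z=.006 [0.4943 0.1598] z=.05 [0.5368 0.0835]
scene [226.5 170.9] 34 z=.006 [ 0.4902 -0.0124] z=.05 [ 0.533  -0.0749]
scene [195.4 177.8] 41 z=.006 [ 0.4384 -0.0766] z=.05 [ 0.4854 -0.1339]
scene [259.5 180.1] 37 z=.006 [ 0.5877 -0.0136] z=.05 [ 0.6227 -0.076 ]
scene [227.6 205.1] 46 z=.006 [ 0.5749 -0.1413] z=.05 [ 0.6109 -0.1934]
scene [113.5 223.1] 584 z=.006 [ 0.3913 -0.3102] z=.05 [ 0.4421 -0.3487]
```

View pics/s1.png

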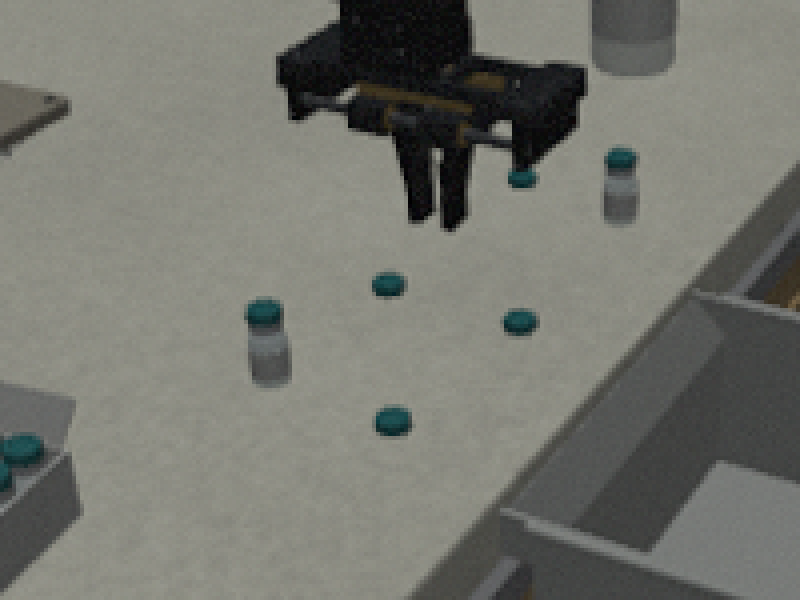

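The fingers passed over the cap: it is still at (0.494, 0.160), crop (521,178), and the tips at crop (436,222) look too high. I'll work out how high they really are.

```bash
python3 - <<'E'
from h import *
s=r.read_state();print(r.tip_extent,s["ee_pos"],s["eef_rot"],s["width"])
c=r.camera("scene");T=c["camera_from_world"]
def pr(p):
    q=T[:3,:3]@p+T[:3,3];return c["cx"]+c["fx"]*q[0]/-q[2],c["cy"]-c["fy"]*q[1]/-q[2]
for dx in(-.0155,.0155):
  for z in(0,.01,.02,.03):
    u,v=pr(np.array([s["ee_pos"][0]+dx,s["ee_pos"][1],z]));print(dx,z,"crop",round((u-130)*4),round((v-100)*4))
E
```

```text
0.022 [0.49119481 0.04970424 0.02376247] [ 0.70832621  0.70587459  0.00370112 -0.00115761] 0.015513862121177616
-0.0155 0 crop 418 245
-0.0155 0.01 crop 417 232
-0.0155 0.02 crop 416 219
-0.0155 0.03 crop 415 206
0.0155 0 crop 457 255
0.0155 0.01 crop 456 242
0.0155 0.02 crop 456 229
0.0155 0.03 crop 455 215
```

The tips are really about 18 mm above the table with the fingers closed, so `tip_extent` doesn't apply at this closure. I'll go back over the cap, lower behind it and watch the force.

```bash
python3 -m jog '[[1,0.1,-1,0,0.82],[3,0,0,0,0.82],[3,0,0,0,0.82],[3,0,0,0,0.82],[3,0,0,0,0.82],[1.5,0,0,0,0.82],[0,0,1,0,0.82],[0,0,1,0,0.82],[0,0,0,0,0.82],[0,0,0,0,0.82]]' && python3 -m jog '[[0,0,0.4,0,0.82],[0,0,0.2,0,0.82],[0,0,0,0,0.82],[0,0,0,0,0.82],[0,0,0,0,0.82],[0,0,0,0,0.82],[0,0,0,0,0.82],[0,0,0,0,0.82],[0,0,0,0,0.82],[0,0,0,0,0.82]]'; python3 -c "
from h import *
c=r.camera('scene');T=c['camera_from_world'];s=r.read_state();print(s['ee_pos'])
for dx in (-.0155,.0155):
  for z in (0,.01,.02):
    q=T[:3,:3]@(s['ee_pos']*[1,1,0]+[dx,0,z])+T[:3,3];print(z,(c['cx']-c['fx']*q[0]/q[2]-220)*8,(c['cy']+c['fy']*q[1]/q[2]-90)*8)
cv2.imwrite('pics/s2.png',cv2.resize(c['pixels'][90:165,220:320,::-1],None,fx=8,fy=8))"
```

```text
time: 7.35
ee_pos: [0.4924, 0.2093, 0.0191]
eef_rot: [0.707, 0.708, 0.007, -0.002]
ft_force: [0.2, -0.6, 0.3]
width: 0.0159
time: 8.35
ee_pos: [0.4934, 0.2068, 0.0131]
eef_rot: [0.708, 0.706, 0.006, -0.001]
ft_force: [-0.1, 0.6, -0.3]
width: 0.0156
[0.49343675 0.20676342 0.01306644]
0 340.37029670742186 387.87044680561075
0.01 339.9401855302167 363.4874748769057
0.02 339.50635273201715 338.89352451974946
0 414.40540974842315 404.2813825278554
0.01 414.29307396349304 379.71841851128715
0.02 414.1797561049889 354.94071759786493
```

View pics/s2.png

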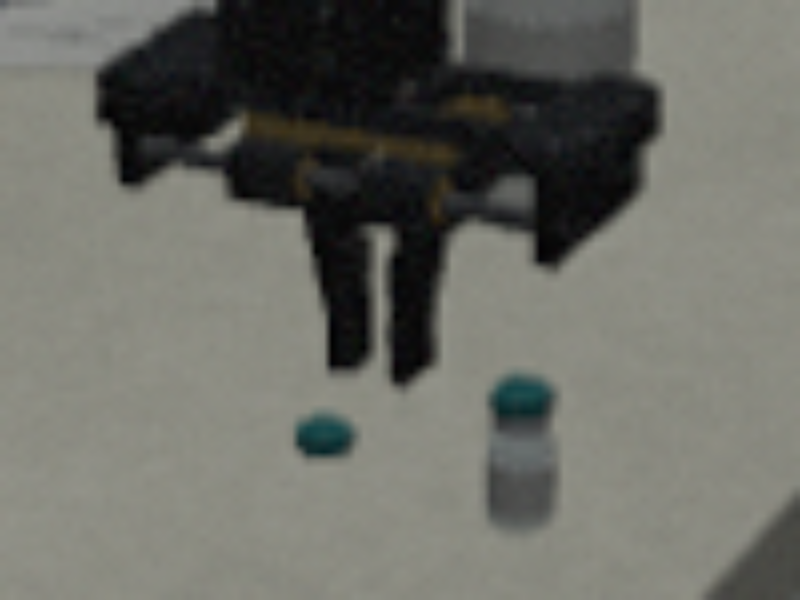

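```bash
python3 -m jog '[[0,0,0.3,0,0.82],[0,0,0.2,0,0.82],[0,0,0,0,0.82],[0,0,0,0,0.82],[0,0,0,0,0.82],[0,0,0,0,0.82],[0,0,0,0,0.82],[0,0,0,0,0.82],[0,0,0,0,0.82],[0,0,0,0,0.82]]'; python3 -c "
from h import *
c=r.camera('scene');T=c['camera_from_world'];s=r.read_state();print(s['ee_pos'],s['ft_force'])
cv2.imwrite('pics/s3.png',cv2.resize(c['pixels'][110:160,230:300,::-1],None,fx=11,fy=11,interpolation=cv2.INTER_CUBIC))
for dy in (-.0095,.0095):
 for dx in (-.023,-.008,.008,.023):
  for z in (0,.005):
    q=T[:3,:3]@(s['ee_pos']*[1,1,0]+[dx,dy,z])+T[:3,3];print(dx,dy,z,np.round([(c['cx']-c['fx']*q[0]/q[2]-230)*11,(c['cy']+c['fy']*q[1]/q[2]-110)*11]))
"
```

```text
time: 9.4
ee_pos: [0.4934, 0.2069, 0.0076]
eef_rot: [0.708, 0.706, 0.006, -0.001]
ft_force: [-0.2, 0.5, -0.4]
width: 0.0159
[0.49342126 0.20683402 0.00757294] [-0.19996489 -0.02651952  0.88215549]
-0.023 -0.0095 0 [317. 322.]
-0.023 -0.0095 0.005 [317. 305.]
-0.008 -0.0095 0 [366. 333.]
-0.008 -0.0095 0.005 [366. 316.]
0.008 -0.0095 0 [419. 344.]
0.008 -0.0095 0.005 [419. 328.]
0.023 -0.0095 0 [469. 356.]
0.023 -0.0095 0.005 [469. 339.]
-0.023 0.0095 0 [350. 294.]
-0.023 0.0095 0.005 [350. 277.]
-0.008 0.0095 0 [399. 305.]
-0.008 0.0095 0.005 [399. 288.]
0.008 0.0095 0 [451. 316.]
0.008 0.0095 0.005 [451. 300.]
0.023 0.0095 0 [501. 327.]
0.023 0.0095 0.005 [501. 310.]
```

View pics/s3.png

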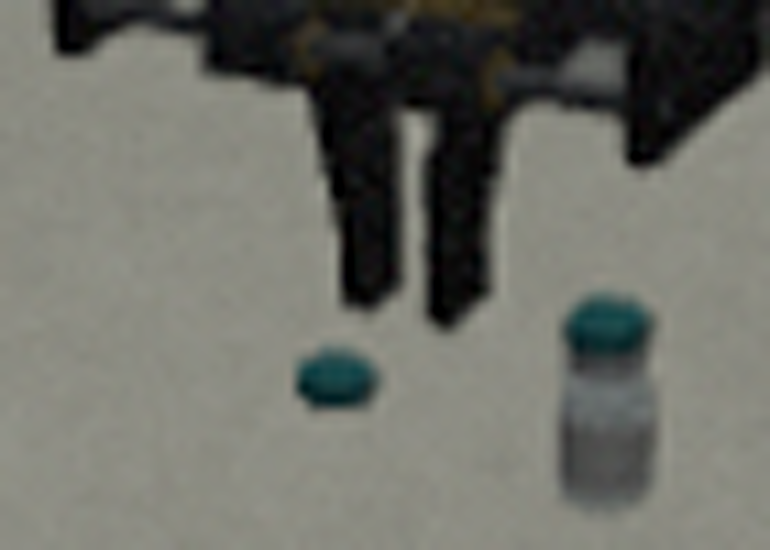

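Tips now look to be about 7 mm up with the TCP reading 7.6 mm, so the reported z is effectively the tip height. I'll lower 4 mm more and push.

```bash
python3 -m jog '[[0,0,0.2,0,0.82],[0,0,0.2,0,0.82],[0,0,0.1,0,0.82],[0,0,0,0,0.82],[-0.5,0,0,0,0.82],[-0.5,0,0,0,0.82],[-0.5,0,0,0,0.82],[-0.5,0,0,0,0.82],[-1,0,0,0,0.82],[-1,0,0,0,0.82]]'; python3 -m jog '[[-1,0,0,0,0.82],[-1,0,0,0,0.82],[-1,0,0,0,0.82],[0,0,0,0,0.82],[0,0,0,0,0.82],[0,0,0,0,0.82],[0,0,0,0,0.82],[0,0,0,0,0.82],[0,0,0,0,0.82],[0,0,0,0,0.82]]'; python3 -c "
from h import *
c=show('scene')"|head -6
```

```text
time: 10.45
ee_pos: [0.4934, 0.1649, 0.0019]
eef_rot: [0.708, 0.707, 0.007, -0.001]
ft_force: [0.4, 0.3, 0.8]
width: 0.0154
time: 11.45
ee_pos: [0.4939, 0.1295, 0.0018]
eef_rot: [0.708, 0.706, 0.006, -0.0]
ft_force: [0.5, -1.0, 2.9]
width: 0.0157
scene [284.6 139.4] 26 z=.006 [0.5447 0.2193] z=.05 [0.5831 0.1382]
scene [251.4 150.8] 35 z=.006 [0.493  0.1132] z=.05 [0.5356 0.0407]
scene [226.5 170.9] 34 z=.006 [ 0.4902 -0.0124] z=.05 [ 0.533  -0.0749]
scene [195.5 178. ] 43 z=.006 [ 0.4389 -0.0771] z=.05 [ 0.4859 -0.1344]
scene [259.5 180.1] 37 z=.006 [ 0.5877 -0.0136] z=.05 [ 0.6227 -0.076 ]
scene [227.6 205. ] 47 z=.006 [ 0.5747 -0.1411] z=.05 [ 0.6107 -0.1933]
```

```bash
python3 -m jog '[[-1,0,-0.05,0,0.82],[-1,0,0,0,0.82],[-1,0,0,0,0.82],[-1,0,0,0,0.82],[-1,0,0,0,0.82],[-1,0,0,0,0.82],[-0.5,0,0,0,0.82],[-0.3,0,0,0,0.82],[0,0,0,0,0.82],[1,0,0,0,0.82]]'; python3 -m jog '[[2,0,0,0,0.82],[0,0,-2,0,0.82],[0,0,-4,0.14,0.82],[0,0,-2,0.14,0.82],[0,0,0,0.14,0.82],[0,0,0,0.14,0.82],[0,0,0,0.14,0.82],[0,0,0,0.14,0.82],[0,0,0,0.14,0.82],[0,0,0,0.14,0.82]]'; python3 -c "
from h import *
c=show('scene')"|head -6
```

```text
time: 12.5
ee_pos: [0.494, 0.0644, 0.0019]
eef_rot: [0.71, 0.705, 0.007, -0.0]
ft_force: [0.6, -0.5, 0.0]
width: 0.0157
time: 13.5
ee_pos: [0.4892, 0.0966, 0.0834]
eef_rot: [0.979, 0.206, 0.003, -0.005]
ft_force: [0.6, 0.2, -0.8]
width: 0.0151
scene [284.6 139.5] 25 z=.006 [0.545  0.2188] z=.05 [0.5835 0.1377]
scene [237.7 162.8] 30 z=.006 [0.4941 0.0372] z=.05 [ 0.5366 -0.0292]
scene [226.4 170.9] 33 z=.006 [ 0.49   -0.0125] z=.05 [ 0.5328 -0.075 ]
scene [195.4 177.9] 40 z=.006 [ 0.4387 -0.0768] z=.05 [ 0.4857 -0.1341]
scene [259.5 180.2] 38 z=.006 [ 0.5879 -0.0139] z=.05 [ 0.6229 -0.0763]
scene [227.6 205. ] 47 z=.006 [ 0.5747 -0.1411] z=.05 [ 0.6107 -0.1933]
```

```bash
python3 -m jog '[[0,0,0,0.14,0.82],[0,0,0,0.14,0.82],[0,0,0,0.13,0.82],[-1.7,2.9,0,0,0.82],[-1.7,2.9,0,0,0.82],[0,0,3,0,0.82],[0,0,3,0,0.82],[0,0,0.5,0,0.82],[0,0,0,0,0.82],[0,0,0,0,0.82]]'
```

```text
time: 14.55
ee_pos: [0.4526, 0.0464, 0.0162]
eef_rot: [1.0, 0.009, 0.001, -0.006]
ft_force: [1.0, 0.3, -0.4]
width: 0.0155
```

```bash
python3 -m jog '[[0,0.8,0.6,0.018,0.82],[0,0.1,0.5,0,0.82],[0,0,0.2,0,0.82],[0,0,0,0,0.82],[1,0,0,0,0.82],[0.5,0,0,0,0.82],[0.5,0,0,0,0.82],[0.5,0,0,0,0.82],[1,0,0,0,0.82],[1,0,0,0,0.82]]'; python3 -m jog '[[1,0,0,0,0.82],[1,0,0,0,0.82],[1,0,0,0,0.82],[1,0,0,0,0.82],[1,0,0,0,0.82],[1,0,0,0,0.82],[1,0,0,0,0.82],[1,0,0,0,0.82],[1,0,0,0,0.82],[0,0,0,0,0.82]]'; python3 -c "
from h import *
c=show('scene')"|head -6
```

```text
time: 15.55
ee_pos: [0.5037, 0.0374, 0.0054]
eef_rot: [1.0, -0.0, 0.004, -0.006]
ft_force: [0.2, -0.3, 0.1]
width: 0.0156
time: 16.55
ee_pos: [0.6036, 0.0373, 0.0057]
eef_rot: [1.0, -0.0, 0.004, -0.006]
ft_force: [-0.7, -0.8, 0.6]
width: 0.0155
scene [226.4 170.9] 33 z=.006 [ 0.49   -0.0125] z=.05 [ 0.5328 -0.075 ]
scene [280.6 173.8] 37 z=.006 [0.6209 0.0374] z=.05 [ 0.6532 -0.0291]
scene [195.5 177.9] 41 z=.006 [ 0.439  -0.0769] z=.05 [ 0.486  -0.1342]
scene [259.5 180.1] 37 z=.006 [ 0.5877 -0.0136] z=.05 [ 0.6227 -0.076 ]
scene [227.6 205. ] 47 z=.006 [ 0.5747 -0.1411] z=.05 [ 0.6107 -0.1933]
scene [113.5 223.1] 589 z=.006 [ 0.3913 -0.3103] z=.05 [ 0.4421 -0.3488]
```

```bash
python3 -m jog '[[1,0,0.15,0,0.82],[1,0,0.1,0,0.82],[1,0,0,0,0.82],[1,0,0,0,0.82],[1,0,0,0,0.82],[1,0,0,0,0.82],[1,0,0,0,0.82],[1,0,0,0,0.82],[1,0,0,0,0.82],[1,0,0,0,0.82]]'; python3 -c "
from h import *
c=show('scene');cv2.imwrite('pics/s4.png',cv2.resize(c['pixels'][110:310,190:400,::-1],None,fx=3,fy=3))"|head -6
```

```text
time: 17.6
ee_pos: [0.7105, 0.0368, 0.0029]
eef_rot: [1.0, -0.0, 0.003, -0.006]
ft_force: [1.5, 0.2, -0.1]
width: 0.0155
scene [284.6 139.5] 25 z=.006 [0.545  0.2188] z=.05 [0.5835 0.1377]
scene [226.5 170.9] 34 z=.006 [ 0.4902 -0.0124] z=.05 [ 0.533  -0.0749]
scene [195.4 177.7] 42 z=.006 [ 0.4382 -0.0763] z=.05 [ 0.4853 -0.1336]
scene [259.5 180.1] 37 z=.006 [ 0.5877 -0.0136] z=.05 [ 0.6227 -0.076 ]
scene [227.6 205.1] 46 z=.006 [ 0.5749 -0.1414] z=.05 [ 0.6109 -0.1934]
scene [113.6 223.1] 586 z=.006 [ 0.3915 -0.3101] z=.05 [ 0.4423 -0.3486]
```

View pics/s4.png

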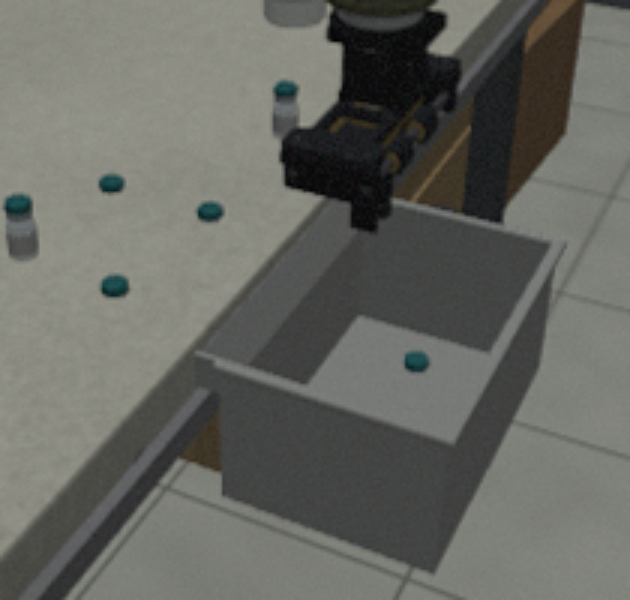

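The first cap lies in the bin at crop (415,361), and the vials are unmoved. Next is the cap at (0.5877, -0.0136).

```bash
python3 -m jog '[[0,0,-2,0,0.82],[-2,1,-1.5,0,0.82],[-4,2,0,0,0.82],[-4,2,0,0,0.82],[-4,0,0,0,0.82],[-1.8,0,0,0,0.82],[0,0,1.5,0,0.82],[0,0,1,0,0.82],[0,0,0,0,0.82],[0,0,0,0,0.82]]'
```

```text
time: 18.65
ee_pos: [0.5515, -0.0147, 0.0088]
eef_rot: [1.0, -0.001, 0.004, -0.006]
ft_force: [0.4, -0.5, 0.2]
width: 0.0154
```

```bash
python3 -m jog '[[0,-0.1,0.4,0,0.82],[0,0,0.2,0,0.82],[0.5,0,0,0,0.82],[0.5,0,0,0,0.82],[0.5,0,0,0,0.82],[0.5,0,0,0,0.82],[1,0,0,0,0.82],[1,0,0,0,0.82],[1,0,0,0,0.82],[1,0,0,0,0.82]]'; python3 -m jog '[[1,0,0,0,0.82],[1,0,0,0,0.82],[1,0,0,0,0.82],[1,0,0,0,0.82],[1,0,0,0,0.82],[1,0,0,0,0.82],[1,0,0,0,0.82],[1,0,0,0,0.82],[1,0,0,0,0.82],[1,0,0,0,0.82]]'; python3 -c "
from h import *
c=show('scene')"
```

```text
time: 19.65
ee_pos: [0.6187, -0.0129, 0.0035]
eef_rot: [1.0, -0.001, 0.005, -0.006]
ft_force: [0.3, -0.3, -0.1]
width: 0.0158
time: 20.65
ee_pos: [0.7295, -0.0138, 0.0033]
eef_rot: [1.0, -0.002, 0.006, -0.006]
ft_force: [0.1, -1.0, -0.4]
width: 0.0158
scene [284.6 139.4] 26 z=.006 [0.5447 0.2193] z=.05 [0.5831 0.1382]
scene [226.5 170.9] 34 z=.006 [ 0.4902 -0.0124] z=.05 [ 0.533  -0.0749]
scene [195.5 177.9] 44 z=.006 [ 0.4387 -0.0769] z=.05 [ 0.4857 -0.1341]
scene [227.6 205.1] 46 z=.006 [ 0.5749 -0.1413] z=.05 [ 0.6109 -0.1934]
scene [113.6 223.1] 588 z=.006 [ 0.3914 -0.3101] z=.05 [ 0.4422 -0.3487]
scene [328.4 230.3] 39 z=.006 [ 0.8102 -0.1235] z=.05 [ 0.8272 -0.177 ]
scene [318.8 240.5] 40 z=.006 [ 0.8048 -0.1631] z=.05 [ 0.8223 -0.2135]
```

Two caps are in the bin. Next is the cap at (0.490, -0.0125).

```bash
python3 -m jog '[[0,0,-2,0,0.82],[-2,0,-1.5,0,0.82],[-4.5,0,0,0,0.82],[-4.5,0,0,0,0.82],[-4.5,0,0,0,0.82],[-4.5,0,0,0,0.82],[-4.5,0,0,0,0.82],[-2.9,0,0,0,0.82],[0,0,1.5,0,0.82],[0,0,1,0,0.82]]'
```

```text
time: 21.7
ee_pos: [0.4495, -0.0134, 0.009]
eef_rot: [1.0, -0.003, 0.008, -0.005]
ft_force: [0.1, -1.5, 0.6]
width: 0.0158
```

```bash
python3 -m jog '[[0,0,0,0,0.82],[0,0,0,0,0.82],[0,0,0,0,0.82],[0,0,0,0,0.82],[0,0,0,0,0.82],[0,0,0,0,0.82],[0,0,0,0,0.82],[0,0,0,0,0.82],[0,0,0,0,0.82],[0,0,0,0,0.82]]'
```

```text
time: 22.7
ee_pos: [0.4521, -0.0125, 0.0094]
eef_rot: [1.0, -0.002, 0.008, -0.006]
ft_force: [0.0, -0.7, -0.3]
width: 0.0158
```

```bash
python3 -m jog '[[0,0,0.4,0,0.82],[0,0,0.2,0,0.82],[0.5,0,0,0,0.82],[0.5,0,0,0,0.82],[0.5,0,0,0,0.82],[0.5,0,0,0,0.82],[1,0,0,0,0.82],[1,0,0,0,0.82],[1,0,0,0,0.82],[1,0,0,0,0.82]]'; python3 -m jog '[[1,0,0,0,0.82],[1,0,0,0,0.82],[1,0,0,0,0.82],[1,0,0,0,0.82],[1,0,0,0,0.82],[1,0,0,0,0.82],[1,0,0,0,0.82],[1,0,0,0,0.82],[1,0,0,0,0.82],[1,0,0,0,0.82]]'; python3 -c "
from h import *
c=show('scene')"
```

```text
time: 23.7
ee_pos: [0.5171, -0.013, 0.0038]
eef_rot: [1.0, -0.003, 0.008, -0.006]
ft_force: [0.1, 0.4, 0.3]
width: 0.0154
time: 24.7
ee_pos: [0.6263, -0.0137, 0.0051]
eef_rot: [1.0, -0.003, 0.008, -0.006]
ft_force: [-0.2, -0.2, -0.7]
width: 0.016
scene [195.4 177.8] 43 z=.006 [ 0.4384 -0.0766] z=.05 [ 0.4854 -0.1339]
scene [278.7 185.3] 43 z=.006 [ 0.641  -0.0136] z=.05 [ 0.6717 -0.076 ]
scene [227.6 205.1] 46 z=.006 [ 0.5749 -0.1413] z=.05 [ 0.6109 -0.1934]
scene [113.5 223.1] 584 z=.006 [ 0.3913 -0.3104] z=.05 [ 0.4421 -0.3489]
scene [328.3 230.2] 37 z=.006 [ 0.81   -0.1235] z=.05 [ 0.8271 -0.177 ]
scene [318.8 240.5] 40 z=.006 [ 0.8048 -0.1631] z=.05 [ 0.8223 -0.2135]
```

```bash
python3 -m jog '[[1,0,0.1,0,0.82],[1,0,0.1,0,0.82],[1,0,0,0,0.82],[1,0,0,0,0.82],[1,0,0,0,0.82],[1,0,0,0,0.82],[1,0,0,0,0.82],[1,0,0,0,0.82],[1,0,0,0,0.82],[1,0,0,0,0.82]]'; python3 -m jog '[[0,0,-2,0,0.82],[-2,0,-2,0,0.82],[-4.5,0,0,0,0.82],[-4.5,0,0,0,0.82],[-4.5,1,0,0,0.82],[-3,3.5,0,0,0.82],[0,4,0,0,0.82],[0,4,0,0,0.82],[0,0,0,0,0.82],[0,0,0,0,0.82]]'; python3 -c "
from h import *
c=show('scene')"
```

```text
time: 25.75
ee_pos: [0.7326, -0.0145, 0.0034]
eef_rot: [1.0, -0.003, 0.007, -0.006]
ft_force: [0.3, 0.3, 0.4]
width: 0.0158
time: 26.75
ee_pos: [0.541, -0.141, 0.0386]
eef_rot: [1.0, -0.002, 0.007, -0.006]
ft_force: [-0.3, 1.4, -0.2]
width: 0.0154
scene [284.6 139.4] 26 z=.006 [0.5447 0.2193] z=.05 [0.5831 0.1382]
scene [227.6 205. ] 47 z=.006 [ 0.5747 -0.1411] z=.05 [ 0.6107 -0.1933]
scene [113.5 223.1] 588 z=.006 [ 0.3912 -0.3103] z=.05 [ 0.442  -0.3488]
scene [328.3 230.2] 37 z=.006 [ 0.8099 -0.1235] z=.05 [ 0.827 -0.177]
scene [304.6 234.1] 27 z=.006 [ 0.7715 -0.1576] z=.05 [ 0.7917 -0.2083]
scene [318.8 240.5] 40 z=.006 [ 0.8048 -0.1631] z=.05 [ 0.8223 -0.2135]
```

```bash
python3 -m jog '[[0,0,2,0,0.82],[0,0,1,0,0.82],[0,0,0.4,0,0.82],[0,0,0.1,0,0.82],[0.5,0,0,0,0.82],[0.5,0,0,0,0.82],[0.5,0,0,0,0.82],[0.5,0,0,0,0.82],[1,-0.15,0,0,0.82],[1,-0.15,0,0,0.82]]'; python3 -m jog '[[1,-0.2,0,0,0.82],[1,-0.2,0,0,0.82],[1,-0.2,0,0,0.82],[1,-0.2,0,0,0.82],[1,-0.2,0,0,0.82],[0,0,0,0,0.82],[0,0,0,0,0.82],[0,0,0,0,0.82],[0,0,0,0,0.82],[0,0,0,0,0.82]]'; python3 -c "
from h import *
c=show('scene')"
```

```text
time: 27.8
ee_pos: [0.5871, -0.134, 0.0056]
eef_rot: [1.0, 0.001, 0.009, -0.006]
ft_force: [-0.2, 0.6, -0.6]
width: 0.0155
time: 28.8
ee_pos: [0.6428, -0.1219, 0.0061]
eef_rot: [1.0, 0.001, 0.008, -0.006]
ft_force: [0.2, 0.5, 0.0]
width: 0.0156
scene [284.5 139.4] 27 z=.006 [0.5443 0.2192] z=.05 [0.5828 0.1381]
scene [195.5 177.9] 45 z=.006 [ 0.439 -0.077] z=.05 [ 0.4859 -0.1343]
scene [113.6 223.1] 584 z=.006 [ 0.3913 -0.3101] z=.05 [ 0.4421 -0.3487]
scene [328.3 230.2] 37 z=.006 [ 0.8099 -0.1235] z=.05 [ 0.827 -0.177]
scene [304.5 234.2] 26 z=.006 [ 0.7714 -0.1579] z=.05 [ 0.7916 -0.2086]
scene [318.7 240.6] 39 z=.006 [ 0.8047 -0.1634] z=.05 [ 0.8223 -0.2137]
```

```bash
python3 -c "
from h import *
show('top')
c=r.camera('scene');cv2.imwrite('pics/s5.png',cv2.resize(c['pixels'][130:280,170:370,::-1],None,fx=4,fy=4))"|head -5
```

```text
top [246.  149.4] 17 z=.006 [0.7288 0.0319] z=.05 [0.7194 0.03  ]
top [261.9 151.3] 16 z=.006 [ 0.723  -0.0132] z=.05 [ 0.7137 -0.0134]
top [204.4 200.6] 22 z=.006 [0.5826 0.1488] z=.05 [0.5788 0.1424]
top [303.5 237. ] 6 z=.006 [ 0.4811 -0.1285] z=.05 [ 0.4811 -0.1243]
top [379.9 247. ] 30 z=.006 [ 0.4541 -0.3381] z=.05 [ 0.4552 -0.3259]
```

View pics/s5.png

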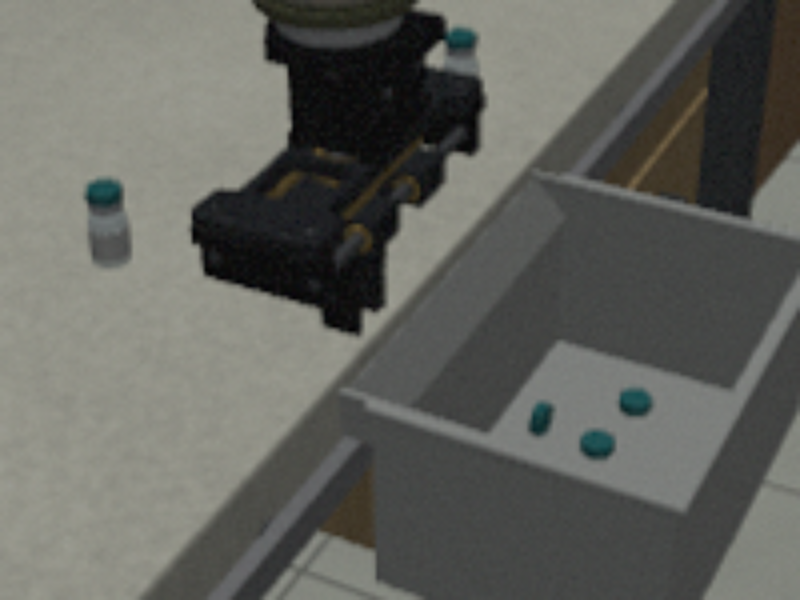

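The fourth cap is hidden. It may be under the gripper's line of sight or have been ridden over. I'll lift straight up and look.

```bash
python3 -m jog '[[0,0,-2,0,0.82],[0,0,-4,0,0.82],[0,0,-4,0,0.82],[0,0,-4,0,0.82],[0,0,-3,0,0.82],[0,0,0,0,0.82],[0,0,0,0,0.82],[0,0,0,0,0.82],[0,0,0,0,0.82],[0,0,0,0,0.82]]';python3 -c "
from h import *
show('scene');show('top')"
```

```text
time: 29.95
ee_pos: [0.6373, -0.1241, 0.1789]
eef_rot: [1.0, 0.001, 0.005, -0.006]
ft_force: [-0.1, 0.2, -0.1]
width: 0.0159
scene [284.6 139.4] 26 z=.006 [0.5447 0.2193] z=.05 [0.5831 0.1382]
scene [195.5 177.9] 42 z=.006 [ 0.4388 -0.0768] z=.05 [ 0.4857 -0.1341]
scene [113.4 223.1] 587 z=.006 [ 0.3913 -0.3104] z=.05 [ 0.442  -0.3489]
scene [328.3 230.3] 38 z=.006 [ 0.81   -0.1237] z=.05 [ 0.8271 -0.1772]
scene [304.6 234.1] 27 z=.006 [ 0.7715 -0.1576] z=.05 [ 0.7917 -0.2083]
scene [318.7 240.6] 39 z=.006 [ 0.8047 -0.1634] z=.05 [ 0.8223 -0.2137]
top [246.1 149.3] 16 z=.006 [0.7289 0.0316] z=.05 [0.7195 0.0296]
top [262.  151.3] 15 z=.006 [ 0.7231 -0.0135] z=.05 [ 0.7139 -0.0138]
top [204.4 200.6] 22 z=.006 [0.5826 0.1488] z=.05 [0.5788 0.1424]
top [305.2 237. ] 23 z=.006 [ 0.4811 -0.1331] z=.05 [ 0.4812 -0.1288]
top [380.2 246.9] 25 z=.006 [ 0.4542 -0.3389] z=.05 [ 0.4553 -0.3267]
top [389. 246.] 21 z=.006 [ 0.4568 -0.363 ] z=.05 [ 0.4578 -0.3499]
top [381.4 257.2] 30 z=.006 [ 0.4261 -0.3413] z=.05 [ 0.4282 -0.329 ]
top [390.6 256.3] 29 z=.006 [ 0.4287 -0.3664] z=.05 [ 0.4307 -0.3532]
```

```bash
python3 -m jog '[[-4,0,0,0,0.82],[-4,0,0,0,0.82],[-4,0,0,0,0.82],[-4,0,0,0,0.82],[-3,0,0,0,0.82],[0,0,0,0,0.82],[0,0,0,0,0.82],[0,0,0,0,0.82],[0,0,0,0,0.82],[0,0,0,0,0.82]]';python3 -c "
from h import *
a=r.camera('scene')['pixels'][110:290,170:370,::-1];c=show('top');b=c['pixels'][90:270,170:370,::-1]
cv2.imwrite('pics/s6.png',cv2.resize(cv2.hconcat([a,b]),None,fx=2,fy=2,interpolation=cv2.INTER_CUBIC))"|head -8
```

```text
time: 31.05
ee_pos: [0.4412, -0.1233, 0.1719]
eef_rot: [1.0, 0.001, 0.003, -0.008]
ft_force: [-0.1, 0.1, 0.3]
width: 0.0159
top [246.1 149.3] 16 z=.006 [0.7289 0.0316] z=.05 [0.7195 0.0296]
top [261.9 151.1] 16 z=.006 [ 0.7235 -0.0134] z=.05 [ 0.7143 -0.0136]
top [204.2 200.6] 21 z=.006 [0.5827 0.1492] z=.05 [0.5788 0.1427]
top [304.7 236.7] 19 z=.006 [ 0.4819 -0.1319] z=.05 [ 0.4819 -0.1276]
top [379.9 246.9] 24 z=.006 [ 0.4542 -0.3381] z=.05 [ 0.4553 -0.3259]
top [388.8 246.2] 19 z=.006 [ 0.4564 -0.3626] z=.05 [ 0.4573 -0.3495]
top [381.3 257.3] 31 z=.006 [ 0.4259 -0.3411] z=.05 [ 0.4281 -0.3288]
top [390.6 256.3] 29 z=.006 [ 0.4287 -0.3664] z=.05 [ 0.4307 -0.3532]
```

View pics/s6.png

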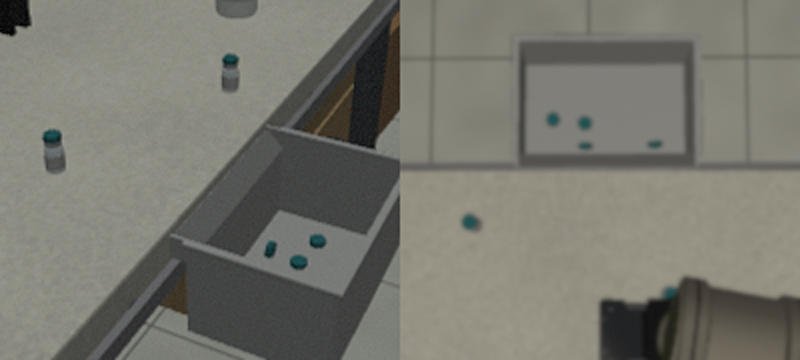

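The right half (top view) shows all four caps in the bin: (553,119), (585,123), (585,146) and (655,144). Both vials are standing and the worktop has no caps left. I'll check that nothing has moved and hand in.

```bash
python3 -c "
from h import *
show('scene');print(r.read_state()['time'],r.close_job())"
```

```text
scene [284.6 139.3] 27 z=.006 [0.5445 0.2199] z=.05 [0.5829 0.1387]
scene [195.5 177.8] 43 z=.006 [ 0.4385 -0.0766] z=.05 [ 0.4855 -0.1339]
scene [113.6 223. ] 577 z=.006 [ 0.3912 -0.3099] z=.05 [ 0.442  -0.3485]
scene [328.3 230.3] 38 z=.006 [ 0.81   -0.1237] z=.05 [ 0.8271 -0.1772]
scene [304.6 234.1] 27 z=.006 [ 0.7715 -0.1576] z=.05 [ 0.7917 -0.2083]
scene [318.8 240.5] 40 z=.006 [ 0.8048 -0.1631] z=.05 [ 0.8223 -0.2135]
the job is handed in; nothing more can be done
31.2 None
```

All four caps are in the waste bin, and I handed the job in at 31.2 s. I pushed them one at a time, holding each in the notch between the nearly closed fingertips.

**Last checks**
- **Caps:** the last top view shows all four on the bin floor. Two lie flat and two seem to be on edge near the wall on the worktop side. The scene camera shows only three, because the near wall hides the fourth. The three it sees had not moved between checks.
- **Vials and carton:** both vials stand upright, within about 1 mm of where they started. The carton's image position is unchanged.
- **Pump bottle:** I only saw it in the pictures and did not measure it again, but the arm never worked near it.
- **Robot:** the arm stopped clear, with the fingertips about 17 cm above the worktop.

**What went wrong or disagreed**
- **Missed first sweep:** the first sweep passed over its cap without touching it. I had used the stated 22 mm `tip_extent`, but in the images the tip height about matched the reported TCP height, so I went lower from then on.
- **Last cap:** it went over the edge earlier than I expected, while the gripper hid it. I confirmed it was in the bin only after lifting the arm away.
- **Edge position:** the two cameras put the worktop edge at slightly different places (x ≈ 0.66 and 0.68), so I pushed the first three caps well past both. The last push stopped short of both.

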